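# Fill the pan, refit the hob knob and hold it in to start

### The arm

A 7-joint arm with a two-finger parallel gripper is mounted at the origin on the work surface. World frame = base frame: x ahead of the robot, y to its left, z up, the work surface at z = 0. Lengths are in mm, angles in rad, forces in N, time in s.
With the tool pointing down it reaches from about 400 to 875 mm from the base axis. Payload 4.4 kg.
Tool frame: the origin (TCP) lies between the finger pads; the fingertips stand ctrl.finger_overhang ahead of it and the grasp point (between the pads) lies 11 mm behind it (ctrl.finger_overhang is the distance from the TCP to the fingertips, in mm); z points along the fingers, y is the direction in which the jaws open and shut (so a half turn about z gives the same grasp; the last joint's range is limited). The gripper opens to 85 mm and grips with 20 to 120 N. Pads are 22 mm wide; open, the fingers measure 114 mm over their backs; the gripper's body (76 mm by 85 mm) begins 54 mm behind the grasp point. The pads swing forward as they close: fully open they stand 13 mm farther back than shut.
Start: joints at [1.096, 0.628, 0.038, 1.517, -0.027, 0.996, -0.02], TCP at [258.408, -596.442, 239.313] pointing down, gripper open.
Joint ranges: [-3.06, 3.06], [-0.37, 2.12], [-1.25, 1.32], [0.18, 2.47], [-1.1, 4.24], [0.23, 1.98], [-2.94, 2.94]. Speed limits (rad/s): [2.57, 2.57, 3.14, 3.14, 3.14, 3.14, 3.14].

### API

Orientations are given as [roll, pitch, yaw] about the fixed x, y, z axes, in that order (R = Rz(yaw) Ry(pitch) Rx(roll)).
In Python, from cell import ctrl gives the robot as it stands. The module is installed in compiled form; this text tells all that it offers.
- The arm moves only by the tool step_arm, never from a script. Its argument "deltas" is a list that holds one entry, the list of rows, each a list of 7 numbers: the opening, from 0 (shut) to 1 (fully open), then the shift along the world's x, y, z in mm, then the turn, a rotation vector about the world's x, y, z in rad. In form: [[[grip, tx, ty, tz, rx, ry, rz], ...]]. A call has 1 to 10 rows; each row shifts and turns the commanded pose from where the row before left it; what a row does not reach is not made up. A row lasts 1/12 s, in which the tool goes at most 41.7 mm and 7.16 degrees, less where a joint would pass 70% of its speed; a pose out of reach is approached as far as the arm can. A call is refused whole if a number of a shift passes 41.7 or a number of a turn 0.125, either way. A call with a gripper value outside its range is refused whole. The fingers move at their own pace and stop on an object; the grip force is fixed at half the most. Time passes only in rows, so rows that do not move let the fingers close. It gives the time, the measured TCP pose, the force and the opening at its end, in the units of the state.
- ctrl.read_state(): the state, without advancing time (a new reading comes with each control period).
- ctrl.get_image(name): name is "scene" or "top"; returns (picture, depth): 384x512x3 uint8, red, green, blue; 384x512 float32, mm along the optical axis (not along the pixel's ray), 0 where there is no reading.
- ctrl.camera_info(name): a dict with "intrinsics" (3x3 intrinsics, pixels), "distortion" ([k1, k2, p1, p2, k3] as OpenCV has them; the pictures are not rectified), "rvec" (rotation vector, rad) and "tvec" (3), from world to camera coordinates, as OpenCV has them. Camera axes: x right, y down, z forward; pixel columns grow to the right and rows downward; lengths in mm; the calibration is good to about 2 mm. A picture is of the moment at which its call begins. camera_info takes no time and is no camera call.
- ctrl.finish_job(): hands the job in, once; it reports no verdict.
The state is a dict: "clock": time; "qpos": joint angles; "qd": joint speeds; "tau": joint torques, N m; "eef_pos": TCP position; "tool_rot": TCP orientation; "force": force on the tool from outside, world axes, zero at the start; "torque": the same for the moment, N m; "width": finger opening in mm.
Only numpy, scipy, OpenCV 4.12 (cv2) and the standard library are available. Lean on these libraries where they do the work, as an engineer would, in place of code of your own. Each camera call takes 0.05 s, during which the arm holds its last target.

### The job

Tip the four pumpkin chunks off the prep tray into the pan on the induction hob, without touching them with the gripper, and set the empty tray back down flat on the counter. Then fit the loose control knob back on the hob's bare D-shaped shaft, flat to flat and fully home, and press it right in to start the hob: finish with the knob still in the gripper and held pressed in. The pan stays on its ring, and the mug, jar and bowl are left alone.

Things in the scene. Friction and masses are not known exactly. Their poses are not given: they have to be found in the camera images.
- hob: portable induction hob, 360 (x) x 310 (y) x 55 mm, fixed to the counter; grey control strip along its front (-x) edge, black glass behind. Origin under its centre, z up. Its top is flat at z = 55 mm, strip and glass level.
- hob_ring (a point): centre of the cooking ring drawn on the glass, 50 mm behind (+x of) the hob's centre, at the height of the top
- pan: loose steel pan standing on the ring, 1.1 kg: 220 mm over the rim, 60 mm high, wall 4 mm, inner floor 6 mm above its underside, about 200 mm across inside; two low loop handles at its own +y and -y, 25 mm out and 44 mm up. Origin at the centre of its underside, z up.
- tray: loose pale green prep tray, 170 (x) x 115 (y) mm, 0.16 kg: smooth floor 4 mm thick, side walls 24 mm high, no wall at its pouring end (+x), back wall (-x end) 8 mm thick, 44 mm high, blue top edge, to hold it by. Chunks slide on it at a tilt of 15 to 22 degrees. Origin at the centre of its underside, z up.
- tray_back (a point): middle of the tray's back wall, 24 mm above the underside, 81 mm behind the tray's centre; axes as the tray. At the start the chunks leave some 55 mm free in front of the wall.
- tray_lip (a point): middle of the tray's open pouring edge, at the floor's upper face (4 mm up), 85 mm in front of the tray's centre; axes as the tray
- chunk1: pumpkin chunk 1, orange with a strip of dark rind, about 30 x 27 x 24 mm, 22 g, lying on the tray; origin at its centre
- chunk2: pumpkin chunk 2, orange with a strip of dark rind, about 30 x 27 x 24 mm, 22 g, lying on the tray; origin at its centre
- chunk3: pumpkin chunk 3, orange with a strip of dark rind, about 30 x 27 x 24 mm, 22 g, lying on the tray; origin at its centre
- chunk4: pumpkin chunk 4, orange with a strip of dark rind, about 30 x 27 x 24 mm, 22 g, lying on the tray; origin at its centre
- knob: loose black bar knob, 44 (x) x 24 (y) x 32 mm high, 40 g, flat parallel sides, lying bore down on the control strip. D-shaped bore in its underside, 16 mm deep, 11 mm across, its flat 2.6 mm from the axis on the +x side. A white line on top (middle to +x end) and down that end marks the flat's side. Origin at its centre, on the bore's axis, 16 mm above its underside; z up.
- shaft_tip (a point): centre of the top of the hob's bare steel D-shaft, upright in the control strip, 22 mm high, 10 mm thick, flat 2 mm from the axis, tip tapered over 2 mm. x points out of the flat (as does a white mark on the disc at its foot), z up. Knob fully home: the tip touches the bore's end, so the knob's centre is level with shaft_tip. Play 0.5 mm all round, 6 degrees in turning.
- shaft (a joint): turn of the shaft about the vertical, rad, anticlockwise from above; 0 when its flat faces the back (+x) of the hob. Turns against 0.03 N m. Any value will do at the end.
- stem (a joint): how far the shaft is pressed in, m: 0 out, 0.004 fully in (a stop). A spring pushes back with 5 N at 0 and 9 N at 0.004; released, it springs out. With the knob home its underside is 6 mm clear of the strip at 0.
- mug: white ceramic mug, 80 mm across, 90 mm high, a bystander; origin under its centre
- jar: green glass jar with a cork cap, 84 mm across, 130 mm high, a bystander; origin under its centre
- bowl: blue bowl with two chopsticks laid across, 110 mm across, 65 mm high, a bystander; origin under its centre

How it is judged (in metres and radians):
On the way, in this order (a step that is already met when the one before it is completed fails the run):
1. all four chunks lie in the pan (horizontal distance between each of chunk1, chunk2, chunk3, chunk4 and pan below 0.1 m and z of chunk1 in the frame of pan between 0 and 0.06 m and z of chunk2 in the frame of pan between 0 and 0.06 m and z of chunk3 in the frame of pan between 0 and 0.06 m and z of chunk4 in the frame of pan between 0 and 0.06 m), for 0.2 s.
2. the empty tray lies flat on the counter again, let go (height (world z) of tray_back below 0.03 m and height (world z) of tray_lip below 0.01 m and angle between tray_back's own z axis and vertical below 0.06 rad and contact force between the fingers and tray below 0.1 N), for 0.2 s.
3. the knob sits fully home on the D-shaft, flat to flat (horizontal distance between knob and shaft_tip below 0.0025 m and z of knob in the frame of shaft_tip below 0.0025 m and angle between knob's own z axis and vertical below 0.1 rad and angle between the x axis of knob and the x axis of shaft_tip, either way round below 0.25 rad), for 0.2 s.
At the end, for the whole second after the job is handed in: Knob on the shaft (axes within 2.5 mm, flats matched within 14 deg, home within 2.5 mm), in the gripper, pressing the shaft in 3 mm or more with over 5 N; four chunks in the pan; pan upright, within 30 mm of its ring's centre; tray flat on the counter, let go (all of step 1 and all of step 2 and all of step 3 and value of joint stem above 0.003 m and contact force between the fingers and knob above 2 N and contact force between knob and hob above 5 N and horizontal distance between pan and hob_ring below 0.03 m and angle between pan's own z axis and vertical below 0.05 rad); the arm keeps its last pose, push and grip.
It fails at once if a chunk is touched by the gripper (contact force between the fingers and chunk1 above 1 N or contact force between the fingers and chunk2 above 1 N or contact force between the fingers and chunk3 above 1 N or contact force between the fingers and chunk4 above 1 N).
It fails at once if the mug, jar or bowl is shifted by more than 30 mm or tipped (distance of any of mug, jar, bowl from where it was at the start of the episode above 0.03 m or angle between any of mug, jar, bowl's own z axis and vertical above 0.3 rad).
It also fails if it takes over 70 s, if anything falls off the work surface, if the arm or the gripper's body presses on something with over 40 N, if the wrist force passes 120 N, or if a joint passes its speed limit or range.

## Working session

There is one attempt and no reset: what is moved stays moved. The work goes in short steps, Python scripts to look and compute and a tool call to move; the robot and the scene stay as the last step left them, time stands still between calls to the robot, and variables do not carry over. Pictures are saved under pics/ and viewed, and the job is handed in when it is done.

Besides the shell and the picture viewer there is one more tool, called after ">>>" by a JSON object that holds its "api" and its "payload", one argument or row to a line. step_arm: Moves the arm, as the interface text tells. Its arguments: {"type":"object","properties":{"deltas":{"type":"array"}},"required":["deltas"]}

```bash
ls; mkdir -p pics; cat > h.py <<'E'
import numpy as np, cv2
from cell import ctrl
def cam(n):
    i=ctrl.camera_info(n); K=np.array(i['intrinsics'],float); D=np.array(i['distortion'],float)
    R=cv2.Rodrigues(np.array(i['rvec'],float))[0]; t=np.array(i['tvec'],float).ravel()
    return K,D,R,t
def ray(n,uv):
    K,D,R,t=cam(n); p=cv2.undistortPoints(np.array(uv,float).reshape(-1,1,2),K,D).reshape(-1,2)
    d=np.c_[p,np.ones(len(p))]@R; c=-R.T@t
    return c,d
def onz(n,uv,z):
    c,d=ray(n,uv); s=(z-c[2])/d[:,2]; return c+d*s[:,None]
def proj(n,P):
    K,D,R,t=cam(n); return cv2.projectPoints(np.array(P,float).reshape(-1,1,3),cv2.Rodrigues(R)[0],t,K,D)[0].reshape(-1,2)
def cloud(n,dep):
    h,w=dep.shape; v,u=np.mgrid[:h,:w]; K,D,R,t=cam(n)
    p=cv2.undistortPoints(np.c_[u.ravel(),v.ravel()].astype(float).reshape(-1,1,2),K,D).reshape(-1,2)
    P=np.c_[p,np.ones(len(p))]*dep.reshape(-1,1); W=(P-t)@R
    W[dep.ravel()==0]=np.nan
    return W.reshape(h,w,3)
E
python3 - <<'E'
from h import *
for n in('scene','top'):
    im,d=ctrl.get_image(n); cv2.imwrite(f'pics/{n}0.png',im[:,:,::-1]); np.savez(f'{n}0.npz',im=im,d=d)
    K,D,R,t=cam(n); print(n,-R.T@t,R[2],K[0,0],D)
print(ctrl.read_state(), ctrl.finger_overhang)
E
```

```text
pics
scene [890.50046248 435.7565739  782.07825759] [-0.35585423 -0.53522738 -0.76609361] 355.2032584005965 [-0.09974085  0.          0.          0.          0.        ]
top [408.62348505 -60.93944217 875.0804689 ] [ 0.19483844  0.00921127 -0.9807921 ] 359.13413828655115 [-0.02118492  0.          0.          0.          0.        ]
{'clock': 0.1, 'qpos': array([ 1.09619064,  0.62926562,  0.03844388,  1.51825896, -0.02698564,
        0.99630155, -0.01998787]), 'qd': array([-0.0009534 , -0.00180292, -0.00065848, -0.00087141,  0.00073435,
       -0.00061835,  0.00044656]), 'tau': array([ 4.88173697e-03, -5.64524388e+01,  1.23052653e+00, -1.93974298e+01,
        1.11016745e-02,  5.36313673e-03,  2.74696208e-05]), 'eef_pos': array([ 258.19290675, -595.92812068,  238.47614821]), 'tool_rot': array([-3.13987740e+00,  2.92905779e-05,  4.08826572e-01]), 'force': array([ 0.29613426, -0.13028136, -0.09195995]), 'torque': array([ 0.02276024, -0.01993128,  0.02199719]), 'width': 85.65667822413211} 8.0
```

View pics/scene0.png

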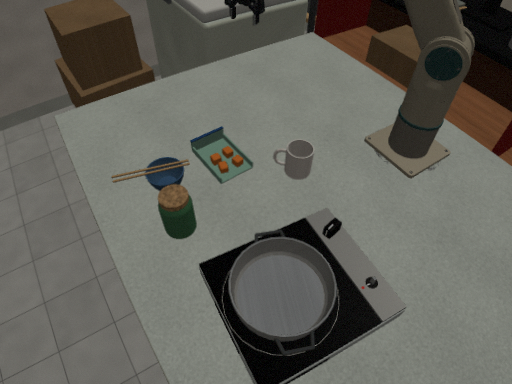

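View pics/top0.png

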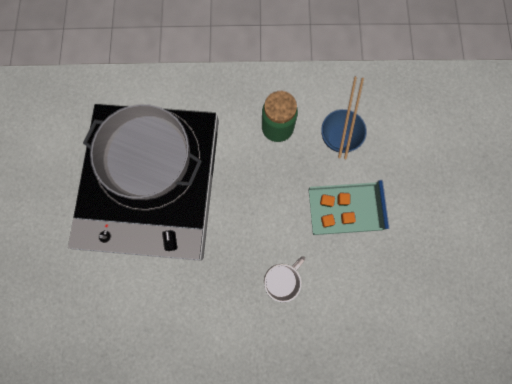

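```bash
cat > m.py <<'E'
from h import *
T=np.load('top0.npz');S=np.load('scene0.npz')
W=cloud('top',T['d']);im=T['im']
hsv=cv2.cvtColor(im,cv2.COLOR_RGB2HSV)
def comp(m,mn=20):
    n,l,s,c=cv2.connectedComponentsWithStats(m.astype(np.uint8)); return [(s[i],c[i],l==i) for i in range(1,n) if s[i][4]>=mn]
# tray green
g=(hsv[...,0]>65)&(hsv[...,0]<95)&(hsv[...,1]>50)&(hsv[...,2]>70)
for s,c,m in comp(g,100): print('green',s,c, cv2.minAreaRect(np.argwhere(m)[:,::-1].astype(np.float32)))
b=(hsv[...,0]>98)&(hsv[...,0]<125)&(hsv[...,1]>120)
for s,c,m in comp(b,30):
    P=W[m]; print('blue',s,c,np.nanmedian(P,0),np.nanmin(P,0),np.nanmax(P,0))
    r=cv2.minAreaRect(np.argwhere(m)[:,::-1].astype(np.float32)); print(onz('top',cv2.boxPoints(r),44).round(1))
o=(hsv[...,0]<14)&(hsv[...,1]>180)&(hsv[...,2]>120)
for s,c,m in comp(o,20): print('orange',s,c,onz('top',[c],20).round(1))
# hob
for nm,z0,z1 in(('top55',50,60),('rim',108,122)):
    m=(W[...,2]>z0)&(W[...,2]<z1)&(W[...,1]>0)
    for s,c,mm in comp(m,200):
        P=W[mm];r=cv2.minAreaRect(P[:,:2].astype(np.float32)); print(nm,s,c,r,cv2.boxPoints(r).round(1).tolist())
E
python3 m.py
python3 - <<'E'
from h import *
im=np.load('top0.npz')['im'][...,::-1]
a=cv2.resize(im[210:265,60:225],None,fx=4.5,fy=4.5,interpolation=cv2.INTER_CUBIC)
b=cv2.resize(im[170:245,295:400],None,fx=4.5,fy=4.5,interpolation=cv2.INTER_CUBIC)
c=np.zeros((600,760,3),np.uint8);c[:a.shape[0],:a.shape[1]]=a;c[250:250+b.shape[0],:b.shape[1]]=b
cv2.imwrite('pics/z0.png',c)
im=np.load('scene0.npz')['im'][...,::-1]
cv2.imwrite('pics/z1.png',cv2.resize(im[205:325,300:410],None,fx=5,fy=5,interpolation=cv2.INTER_CUBIC))
E
```

```text
green [264 115  32  14 121] [278.29752066 123.67768595] ((278.76513671875, 122.69550323486328), (31.25699806213379, 11.485427856445312), 7.352379322052002)
blue [323 111  22  40 523] [333.47801147 130.31357553] [ 742.87700606 -252.16250873   10.65958639] [ 674.87439625 -276.26406542    1.41675632] [ 776.4049225  -216.1345672    61.12608834]
[[ 686.2 -209.3   44. ]
 [ 787.7 -227.5   44. ]
 [ 779.9 -274.6   44. ]
 [ 678.8 -255.3   44. ]]
blue [350 117  15  33 220] [357.58181818 133.75454545] [ 725.2437566  -306.52119396   34.97214068] [ 676.69126173 -317.23858703   10.37270235] [ 760.97380089 -280.75280452   59.22609044]
[[ 681.8 -282.2   44. ]
 [ 764.7 -304.    44. ]
 [ 758.8 -329.    44. ]
 [ 676.  -306.8   44. ]]
blue [379 181   9  47 156] [382.91666667 204.09615385] [ 546.30457766 -351.00378953   45.36457975] [ 491.9591221  -357.5207691    37.77504325] [ 601.26571922 -345.69145323   49.58722581]
[[ 601.4 -344.4   44. ]
 [ 602.4 -352.2   44. ]
 [ 492.5 -358.7   44. ]
 [ 491.5 -351.1   44. ]]
orange [321 195  13  11  98] [327.26530612 199.87755102] [[ 561.7 -226.3   20. ]]
orange [33
[... 399 characters left out ...]
25, 270.6000061035156], [796.7999877929688, 265.3999938964844], [803.5999755859375, 345.5], [741.7000122070312, 350.79998779296875]]
top55 [   68   108   148   152 10034] [146.98315727 204.68865856] ((613.962890625, 211.00083923339844), (305.45556640625, 356.98187255859375), 84.83427429199219) [[422.3999938964844, 75.0], [778.0, 42.79999923706055], [805.5, 347.0], [449.8999938964844, 379.20001220703125]]
rim [ 91 105  98  94 758] [134.68469657 148.30211082] ((662.610595703125, 204.39755249023438), (216.75363159179688, 217.82801818847656), 9.263818740844727) [[538.0999755859375, 294.3999938964844], [573.2000122070312, 79.5], [787.0999755859375, 114.4000015258789], [752.0, 329.29998779296875]]
```

View pics/z0.png

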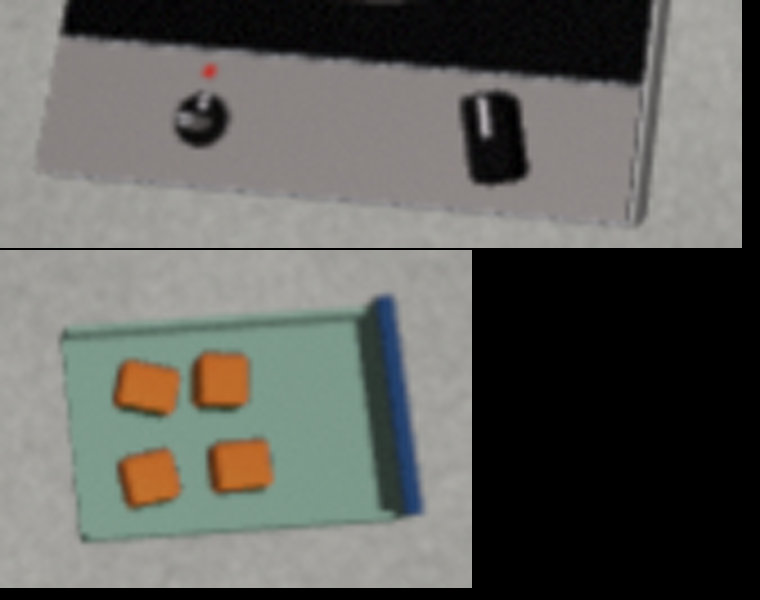

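View pics/z1.png

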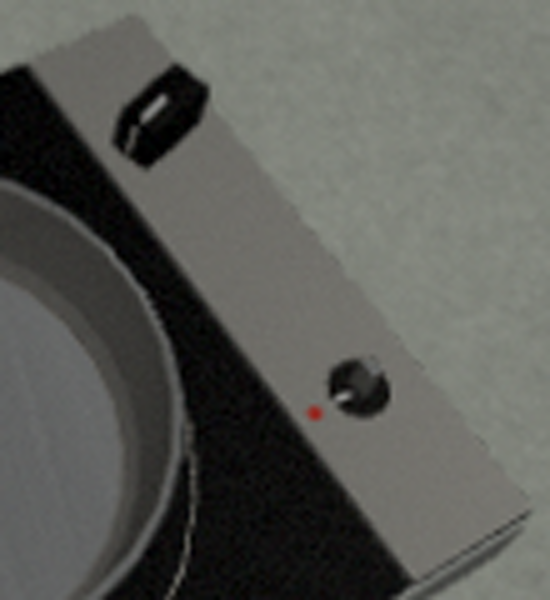

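```bash
cat > m2.py <<'E'
from h import *
T=np.load('top0.npz');S=np.load('scene0.npz')
# tray model
def fr(c,yaw):
    a=np.radians(yaw); return lambda P:np.c_[np.array(P)[:,0]*np.cos(a)-np.array(P)[:,1]*np.sin(a)+c[0],np.array(P)[:,0]*np.sin(a)+np.array(P)[:,1]*np.cos(a)+c[1],np.array(P)[:,2]]
wall=np.array([546.9,-351.6]);a=np.radians(93.5);c=wall+81*np.array([np.cos(a),np.sin(a)]);print('tray c',c)
tf=fr(c,93.5)
pts=tf([[-85,-57.5,44],[-85,57.5,44],[-77,57.5,44],[-77,-57.5,44],[85,-57.5,0],[85,57.5,0]])
hf=fr((614,211),-5.17)
hp=hf([[-180,-155,55],[-180,155,55],[180,-155,55],[180,155,55]])
for n,D in(('top',T),('scene',S)):
    im=cv2.resize(D['im'][...,::-1],None,fx=1,fy=1).copy()
    hsv=cv2.cvtColor(D['im'],cv2.COLOR_RGB2HSV)
    m=((hsv[...,0]>98)&(hsv[...,0]<125)&(hsv[...,1]>120)).astype(np.uint8)
    nn,l,s,cc=cv2.connectedComponentsWithStats(m)
    for i in range(1,nn):
        if s[i][4]>60: 
            r=cv2.boxPoints(cv2.minAreaRect(np.argwhere(l==i)[:,::-1].astype(np.float32)))
            print(n,cc[i],onz(n,r,44).round(0).tolist())
    big=cv2.resize(im,None,fx=3,fy=3,interpolation=cv2.INTER_CUBIC)
    for p in np.r_[proj(n,pts),proj(n,hp)]: cv2.circle(big,tuple(int(round(v)) for v in (p+.5)*3-.5),2,(0,0,255),-1)
    cv2.imwrite(f'big_{n}.png',big)
a=cv2.imread('big_top.png')[520:730,900:1190];b=cv2.imread('big_scene.png')[370:560,550:780]
a=cv2.resize(a,None,fx=1.3,fy=1.3);b=cv2.resize(b,None,fx=1.6,fy=1.6)
o=np.zeros((310,780,3),np.uint8);o[:a.shape[0],:a.shape[1]]=a;o[:b.shape[0],400:400+b.shape[1]]=b[:, :380];cv2.imwrite('pics/ov.png',o)
for n,uv,z in(('top',(281,100),130),('top',(283,282),90),('top',(344,132),60)):print(onz(n,[uv],z))
print('stick end',onz('top',[(342,158)],65))
# hob corners from cloud: scene
W=cloud('scene',S['d']);m=(W[...,2]>50)&(W[...,2]<60)
P=W[m];P=P[(P[:,1]>0)];r=cv2.minAreaRect(P[:,:2].astype(np.float32));print('scene hob',r,cv2.boxPoints(r))
m=(W[...,2]>109)&(W[...,2]<121)&(W[...,1]>50);P=W[m];print('scene rim',cv2.minEnclosingCircle(P[:,:2].astype(np.float32)))
W=cloud('top',T['d']);m=(W[...,2]>109)&(W[...,2]<121)&(W[...,1]>50);P=W[m];print('top rim',cv2.minEnclosingCircle(P[:,:2].astype(np.float32)))
E
python3 m2.py
```

```text
tray c [ 541.9550683  -270.75108133]
top [333.47801147 130.31357553] [[686.0, -209.0, 44.0], [788.0, -228.0, 44.0], [780.0, -275.0, 44.0], [679.0, -255.0, 44.0]]
top [357.58181818 133.75454545] [[682.0, -282.0, 44.0], [765.0, -304.0, 44.0], [759.0, -329.0, 44.0], [676.0, -307.0, 44.0]]
top [382.91666667 204.09615385] [[601.0, -344.0, 44.0], [602.0, -352.0, 44.0], [492.0, -359.0, 44.0], [492.0, -351.0, 44.0]]
scene [205.80821918 134.31506849] [[603.0, -355.0, 44.0], [493.0, -360.0, 44.0], [496.0, -350.0, 44.0], [605.0, -345.0, 44.0]]
scene [161.77027027 160.75675676] [[752.0, -342.0, 44.0], [677.0, -322.0, 44.0], [683.0, -301.0, 44.0], [757.0, -321.0, 44.0]]
scene [165.87566138 177.58730159] [[775.0, -291.0, 44.0], [675.0, -265.0, 44.0], [692.0, -206.0, 44.0], [788.0, -231.0, 44.0]]
[[ 769.43595326 -112.57785639  130.        ]]
[[ 372.67221454 -110.71605703   90.        ]]
[[ 719.14843422 -266.37792582   60.        ]]
stick end [[ 652.95100278 -256.77617244   65.        ]]
scene hob ((392.7936096191406, 197.3321990966797), (839.5759887695312, 353.18133544921875), 3.5105671882629395) [[-37.019775 347.88678 ]
 [-15.393555  -4.631815]
 [822.607     46.77762 ]
 [800.9808   399.2962  ]]
scene rim ((376.4504699707031, 146.42117309570312), 403.61767578125)
top rim ((662.6962890625, 204.20350646972656), 110.1402359008789)
```

View pics/ov.png

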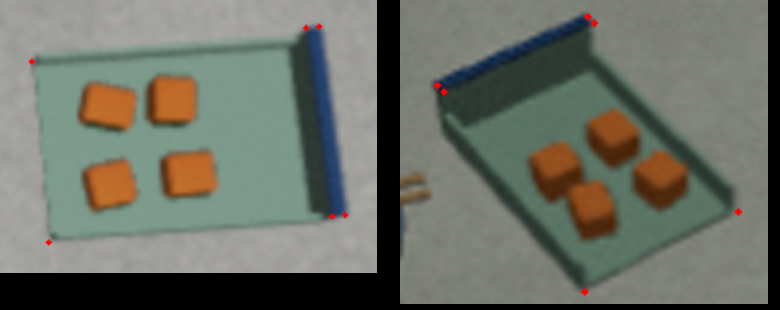

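>>> {"api": "step_arm", "payload": {
  "deltas": [
    [[0.5,6,5,-2,0,0,0.08],[0.5,12,10,-4,0,0,0.115],[0.5,12,10,-4,0,0,0.115],[0.5,12,10,-4,0,0,0.115],[0.5,12,10,-4,0,0,0.115],[0.5,12,10,-4,0,0,0.115],[0.5,12,10,-4,0,0,0.115],[0.5,12,10,-4,0,0,0.115],[0.5,12,10,-4,0,0,0.115],[0.5,12,10,-4,0,0,0.115]]
  ]
}}

```text
clock: 0.93
eef_pos: [372.7, -500.7, 200.7]
tool_rot: [-3.141, -0.001, 1.529]
force: [-0.3, 0.1, 0.1]
width: 43.0
```

>>> {"api": "step_arm", "payload": {
  "deltas": [
    [[0.5,12,10,-4,0,0,0.115],[0.5,12,10,-4,0,0,0.115],[0.5,12,10,-4,0,0,0.115],[0.5,12,10,-4,0,0,0.115],[0.5,12,10,-4,0,0,0.115],[0.5,12,10,-4,0,0,0.115],[0.5,12,10,-4,0,0,0.115],[0.5,12,10,-4,0,0,0.115],[0.5,12,10,-4,0,0,0.115],[0.5,12,10,-4,0,0,0.115]]
  ]
}}

```text
clock: 1.77
eef_pos: [492.6, -400.9, 160.7]
tool_rot: [3.142, -0.001, 2.679]
force: [0.0, -0.5, 0.1]
width: 42.5
```

>>> {"api": "step_arm", "payload": {
  "deltas": [
    [[0.5,11,10,-8,0,0,0.105],[0.5,11,10,-8,0,0,0.105],[0.5,11,10,-8,0,0,0.105],[0.5,11,10,-8,0,0,0.105],[0.5,11,9,-8,0,0,0.102],[0.5,0,0,-15,0,0,0],[0.5,0,0,-20,0,0,0],[0.5,0,0,-10,0,0,0],[0.5,0,0,0,0,0,0]]
  ]
}}

```text
clock: 2.52
eef_pos: [545.2, -351.9, 73.4]
tool_rot: [3.139, -0.005, -3.088]
force: [-0.3, -0.2, 1.0]
width: 42.5
```

```bash
python3 - <<'E'
from h import *
im,d=ctrl.get_image('scene'); 
big=cv2.resize(im[60:220,120:330,::-1],None,fx=3.5,fy=3.5,interpolation=cv2.INTER_CUBIC);cv2.imwrite('pics/s1.png',big)
s=ctrl.read_state();print(s['eef_pos'],s['tool_rot'],s['qpos'],s['width'])
E
```

```text
[ 546.22102941 -352.24355629   74.92765002] [ 3.14012005e+00 -2.76567349e-03 -3.08768971e+00] [ 0.87490333  0.90221232 -0.61090996  1.6275239   0.65608889  0.83010031
  1.60935678] 42.59490397283047
```

View pics/s1.png

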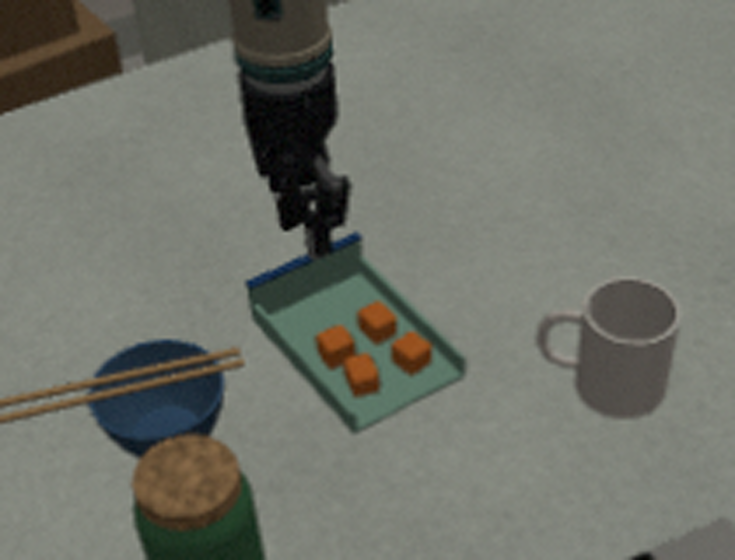

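>>> {"api": "step_arm", "payload": {
  "deltas": [
    [[0.5,1,0,-15,0,0,0],[0.5,0,0,-18,0,0,0],[0.5,0,0,-15,0,0,0],[0.5,0,0,-9,0,0,0],[0.5,0,0,0,0,0,0],[0.0,0,0,0,0,0,0],[0.0,0,0,0,0,0,0],[0.0,0,0,0,0,0,0],[0.0,0,0,0,0,0,0],[0.0,0,0,0,0,0,0]]
  ]
}}

```text
clock: 3.4
eef_pos: [549.1, -352.8, 20.4]
tool_rot: [-3.141, 0.002, -3.087]
force: [-1.7, -0.8, 3.5]
width: 6.8
```

>>> {"api": "step_arm", "payload": {
  "deltas": [
    [[0.0,0,0,4,0,0,0],[0.0,0,0,8,0,0,0],[0.0,0,0,12,0,0,0],[0.0,0,0,8,0,0,0],[0.0,0,0,3,0,0,0]]
  ]
}}

```text
clock: 3.82
eef_pos: [549.5, -352.8, 56.5]
tool_rot: [-3.14, 0.003, -3.088]
force: [0.8, 0.2, -2.0]
width: 7.3
```

```bash
python3 - <<'E'
from h import *
im,d=ctrl.get_image('scene'); 
big=cv2.resize(im[60:220,120:330,::-1],None,fx=3.5,fy=3.5,interpolation=cv2.INTER_CUBIC);cv2.imwrite('pics/s2.png',big)
s=ctrl.read_state();print(s['eef_pos'],s['tool_rot'],s['force'],s['torque'],s['width'])
E
```

```text
[ 549.51304676 -352.90715641   56.43847044] [-3.14007173e+00  2.60603307e-03 -3.08760369e+00] [ 0.50110825  0.0608942  -2.43093584] [-0.18967606 -0.02193877 -0.00482872] 6.811925147632477
```

View pics/s2.png

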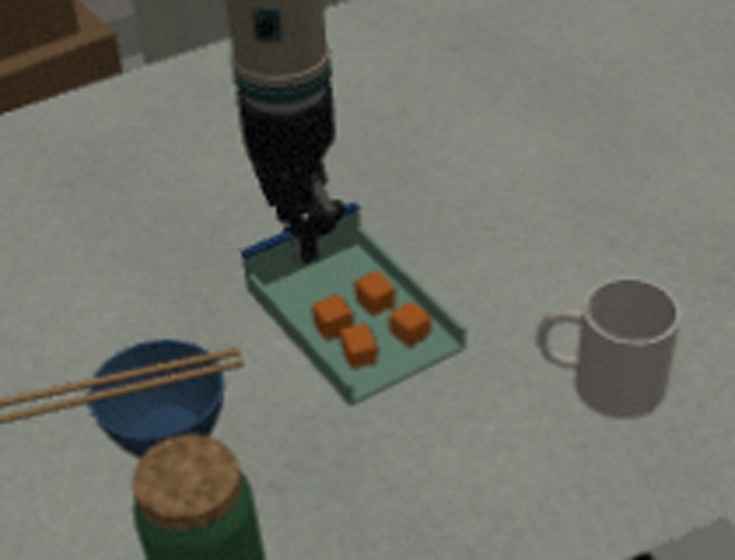

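>>> {"api": "step_arm", "payload": {
  "deltas": [
    [[0,0,0,6,0,0,0],[0,0,0,12,0,0,0],[0,0,0,16,0,0,0],[0,0,1,18,0,0,0],[0,-1,4,18,0,0,-0.01],[0,-2,7,18,0,0,-0.02],[0,-2,10,16,0,0,-0.03],[0,-3,13,14,0,0,-0.04],[0,-3,15,10,0,0,-0.04],[0,-3,16,6,0,0,-0.04]]
  ]
}}

```text
clock: 4.7
eef_pos: [534.7, -286.2, 190.4]
tool_rot: [-3.141, 0.002, 3.013]
force: [-0.3, 0.2, -3.6]
width: 7.1
```

>>> {"api": "step_arm", "payload": {
  "deltas": [
    [[0,-3,17,2,0,0,-0.045],[0,-4,18,0,0,0,-0.045],[0,-4,18,0,0,0,-0.045],[0,-4,18,0,0,0,-0.045],[0,-4,18,0,0,0,-0.045],[0,-4,18,0,0,0,-0.045],[0,-4,18,0,0,0,-0.045],[0,-4,18,0,0,0,-0.045],[0,-4,18,0,0,0,-0.045],[0,-4,18,0,0,0,-0.045]]
  ]
}}

```text
clock: 5.53
eef_pos: [494.9, -106.3, 191.0]
tool_rot: [-3.142, -0.0, 2.564]
force: [0.0, 0.3, -3.3]
width: 7.6
```

>>> {"api": "step_arm", "payload": {
  "deltas": [
    [[0,-3,18,0,0,0,-0.045],[0,-3,18,0,0,0,-0.045],[0,-3,18,0,0,0,-0.045],[0,-3,18,0,0,0,-0.045],[0,-3,18,0,0,0,-0.045],[0,-3,18,0,0,0,-0.045],[0,-3,18,0,0,0,-0.045],[0,-3,17,0,0,0,-0.045],[0,-3,16,0,0,0,-0.045],[0,-3,15,0,0,0,-0.045]]
  ]
}}

```text
clock: 6.37
eef_pos: [464.8, 68.0, 190.9]
tool_rot: [3.142, -0.0, 2.115]
force: [-0.2, 0.7, -3.1]
width: 7.1
```

>>> {"api": "step_arm", "payload": {
  "deltas": [
    [[0,-3,14,0,0,0,-0.045],[0,-3,13,0,0,0,-0.045],[0,-3,12,0,0,0,-0.045],[0,-3,10,0,0,0,-0.045],[0,-3,9,-2,0,0,-0.04],[0,-2,7,-3,0,0,-0.02],[0,-1,4,-5,0,0,-0.007],[0,0,1,-3,0,0,0],[0,0,0,-2,0,0,0],[0,0,0,0,0,0,0]]
  ]
}}

```text
clock: 7.2
eef_pos: [447.1, 136.0, 174.9]
tool_rot: [-3.14, 0.0, 1.869]
force: [0.8, -0.1, -3.3]
width: 6.8
```

```bash
python3 - <<'E'
from h import *
for n in('scene','top'):
    im,d=ctrl.get_image(n); cv2.imwrite(f'pics/{n}3.png',im[:,:,::-1]); np.savez(f'{n}3.npz',im=im,d=d)
s=ctrl.read_state();print(s['eef_pos'],s['tool_rot'],s['force'],s['torque'],s['width'],s['qpos'])
a=s['tool_rot'][2]-np.pi/2;u=np.array([np.cos(a),np.sin(a)]);print(np.degrees(a),s['eef_pos'][:2]+166*u)
E
```

```text
[447.50197728 135.97923883 175.26015087] [-3.14122328e+00  1.44854759e-04  1.86806086e+00] [-0.44584537  0.30433155 -1.89378723] [-0.05228912  0.17075671 -0.04986982] 7.026124977848956 [-0.12595141  0.48619116 -0.32166448  2.07230795  0.25701349  0.62061926
 -0.32590185]
17.0320034298467 [606.22143277 184.60160456]
```

View pics/scene3.png

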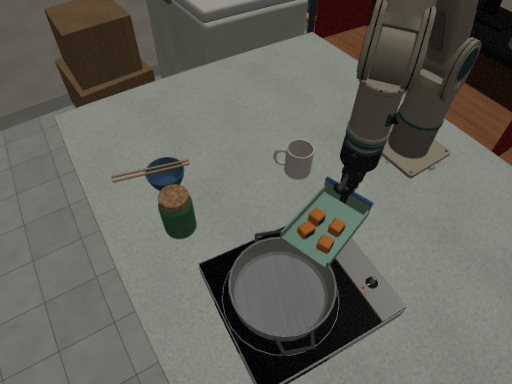

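View pics/top3.png

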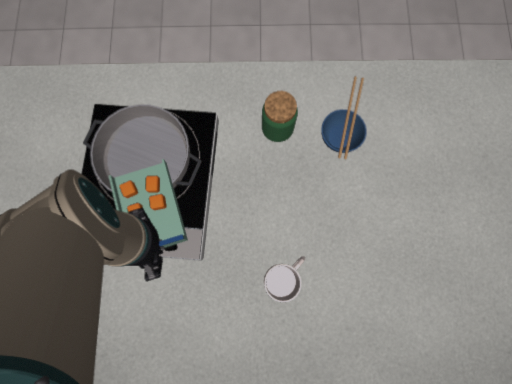

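>>> {"api": "step_arm", "payload": {
  "deltas": [
    [[0,1.2,0.4,3.2,-0.0117,0.0383,0],[0,1.2,0.4,3.2,-0.0117,0.0383,0],[0,1.2,0.4,3.2,-0.0117,0.0383,0],[0,1.2,0.4,3.2,-0.0117,0.0383,0],[0,1.2,0.4,3.2,-0.0117,0.0383,0],[0,2.4,0.8,2.9,-0.0117,0.0383,0],[0,2.4,0.8,2.9,-0.0117,0.0383,0],[0,2.4,0.8,2.9,-0.0117,0.0383,0],[0,2.4,0.8,2.9,-0.0117,0.0383,0],[0,2.4,0.8,2.9,-0.0117,0.0383,0]]
  ]
}}

```text
clock: 8.13
eef_pos: [466.1, 142.2, 206.0]
tool_rot: [-2.74, -0.001, 1.868]
force: [0.4, -0.0, -2.5]
width: 7.1
```

>>> {"api": "step_arm", "payload": {
  "deltas": [
    [[0,3.6,1.1,2.2,-0.0117,0.0383,0],[0,3.6,1.1,2.2,-0.0117,0.0383,0],[0,3.6,1.1,2.2,-0.0117,0.0383,0],[0,3.6,1.1,2.2,-0.0117,0.0383,0],[0,3.6,1.1,2.2,-0.0117,0.0383,0],[0,4,1.2,2,-0.0117,0.0383,0],[0,4,1.2,2,-0.0117,0.0383,0],[0,0,0,0,0,0,0],[0,0,0,0,0,0,0]]
  ]
}}

```text
clock: 8.88
eef_pos: [491.9, 150.3, 220.0]
tool_rot: [-2.462, -0.001, 1.868]
force: [0.2, 0.5, -1.7]
width: 7.1
```

```bash
python3 - <<'E'
from h import *
for n in('scene','top'):
    im,d=ctrl.get_image(n); cv2.imwrite(f'pics/{n}4.png',im[:,:,::-1]); np.savez(f'{n}4.npz',im=im,d=d)
s=ctrl.read_state();print(s['eef_pos'],s['tool_rot'],s['force'],s['torque'],s['width'],s['qpos'])
E
```

```text
[491.25367235 150.19621186 220.91308746] [-2.46181071e+00 -1.05621654e-03  1.86813267e+00] [-0.24425832 -0.00434636 -1.51325347] [ 0.2293216  -0.79666137 -0.02551347] 7.104940720659329 [-0.17328153  0.85853264 -0.31913681  1.34222989  0.13060811  1.64926767
 -0.20879936]
```

View pics/scene4.png

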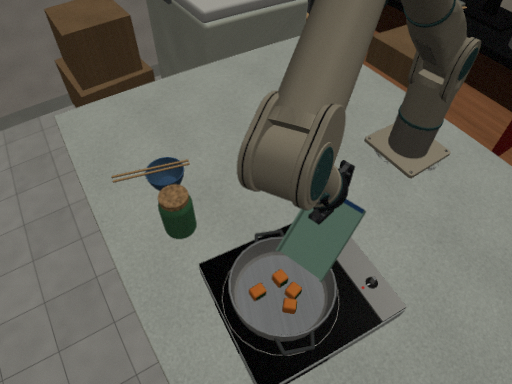

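View pics/top4.png

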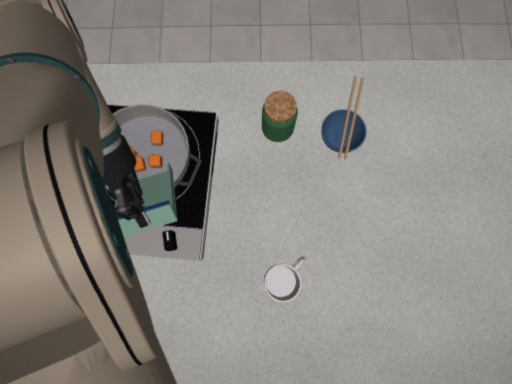

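>>> {"api": "step_arm", "payload": {
  "deltas": [
    [[0,-3,-1,5,0.0284,-0.093,0],[0,-6,-2,5,0.0284,-0.093,0],[0,-6,-2,5,0.0284,-0.093,0],[0,-6,-4,0,0.0284,-0.093,0],[0,-4,-8,0,0.0284,-0.093,0],[0,0,-14,0,0.0284,-0.093,0],[0,3,-20,0,0.0284,-0.093,0.03],[0,4,-26,0,0,0,0.06],[0,4,-28,0,0,0,0.07],[0,4,-28,0,0,0,0.07]]
  ]
}}

```text
clock: 9.82
eef_pos: [480.1, 16.2, 237.0]
tool_rot: [3.141, 0.003, 2.103]
force: [0.6, -0.8, -1.7]
width: 7.1
```

```bash
python3 - <<'E'
from h import *
s=ctrl.read_state();print(s['eef_pos'],s['tool_rot'],s['force'],s['torque'],s['width'],s['qpos'])
print(np.array([549,-353,20])-s['eef_pos'], 2*np.pi-3.088-s['tool_rot'][2])
E
```

```text
[480.06732427  16.20409616 236.97710598] [3.14102994 0.00316386 2.10343775] [ 0.59057265 -0.80972854 -1.66191565] [-0.05891614  0.02272591  0.01495029] 7.077550471854969 [ 0.20285698  0.41372193 -0.40925386  1.97303911  0.22942662  0.79725059
  0.19597707]
[  68.93267573 -369.20409616 -216.97710598] 1.0917475558886687
```

>>> {"api": "step_arm", "payload": {
  "deltas": [
    [[0,5,-28,0,0,0,0.085],[0,5,-28,0,0,0,0.085],[0,5,-28,0,0,0,0.085],[0,5,-28,0,0,0,0.085],[0,5,-28,0,0,0,0.085],[0,5,-28,0,0,0,0.085],[0,5,-28,0,0,0,0.085],[0,5,-28,-5,0,0,0.085],[0,5,-28,-10,0,0,0.085],[0,5,-28,-15,0,0,0.085]]
  ]
}}

```text
clock: 10.65
eef_pos: [531.5, -264.3, 207.4]
tool_rot: [-3.14, 0.005, 2.953]
force: [0.0, -0.1, -1.8]
width: 7.2
```

>>> {"api": "step_arm", "payload": {
  "deltas": [
    [[0,5,-26,-20,0,0,0.085],[0,5,-23,-22,0,0,0.085],[0,5,-19,-22,0,0,0.07],[0,4,-13,-22,0,0,0],[0,0,-8,-22,0,0,0],[0,0,0,-22,0,0,0],[0,0,0,-18,0,0,0],[0,0,0,-12,0,0,0],[0,0,0,-8,0,0,0],[0,0,0,0,0,0,0]]
  ]
}}

```text
clock: 11.48
eef_pos: [549.3, -351.0, 36.8]
tool_rot: [3.141, -0.001, -3.094]
force: [-0.9, 0.1, -1.6]
width: 6.9
```

```bash
python3 - <<'E'
from h import *
s=ctrl.read_state();print(s['eef_pos'],s['tool_rot'],s['force'],s['torque'],s['width'],s['qpos'])
print(np.array([549,-353,20])-s['eef_pos'], 2*np.pi-3.088-s['tool_rot'][2])
E
```

```text
[ 549.34573023 -351.03852457   36.84346621] [ 3.14088390e+00 -5.08215834e-04 -3.09403240e+00] [-0.93878062  0.05933016 -1.61716207] [-0.07671326  0.04461805  0.03331062] 6.93300924110758 [ 0.82299633  0.93817525 -0.52106834  1.63644823  0.63467656  0.74310979
  1.61699894]
[ -0.34573023  -1.96147543 -16.84346621] 6.289217704819987
```

>>> {"api": "step_arm", "payload": {
  "deltas": [
    [[0,0,0,-8,0,0,0],[0,0,0,-5,0,0,0],[0,0,0,-2,0,0,0],[0,0,0,-1,0,0,0],[0,0,0,0,0,0,0]]
  ]
}}

```text
clock: 11.9
eef_pos: [550.5, -351.6, 21.9]
tool_rot: [-3.141, 0.002, -3.094]
force: [0.4, 0.4, -2.0]
width: 7.3
```

>>> {"api": "step_arm", "payload": {
  "deltas": [
    [[0,0,0,-1,0,0,0],[0,0,0,-1,0,0,0],[0,0,0,0,0,0,0]]
  ]
}}

```text
clock: 12.15
eef_pos: [550.8, -351.7, 20.4]
tool_rot: [-3.141, 0.002, -3.095]
force: [-0.4, 0.7, 1.9]
width: 7.2
```

>>> {"api": "step_arm", "payload": {
  "deltas": [
    [[0.45,0,0,0,0,0,0],[0.45,0,0,0,0,0,0],[0.45,0,0,0,0,0,0],[0.45,0,0,0,0,0,0],[0.45,0,0,10,0,0,0],[0.45,0,0,20,0,0,0],[0.45,0,0,25,0,0,0],[0.45,0,0,25,0,0,0],[0.45,0,0,25,0,0,0],[0.45,0,10,20,0,0,-0.06]]
  ]
}}

```text
clock: 12.98
eef_pos: [550.5, -344.1, 147.3]
tool_rot: [-3.139, 0.003, 3.125]
force: [-0.3, -0.3, -0.4]
width: 38.2
```

```bash
python3 - <<'E'
from h import *
for n in('scene','top'):
    im,d=ctrl.get_image(n); cv2.imwrite(f'pics/{n}5.png',im[:,:,::-1]); np.savez(f'{n}5.npz',im=im,d=d)
    a=cv2.resize(im[210:265,60:225,::-1],None,fx=4.8,fy=4.8,interpolation=cv2.INTER_CUBIC) if n=='top' else cv2.resize(im[205:325,300:410,::-1],None,fx=5,fy=5,interpolation=cv2.INTER_CUBIC)
    cv2.imwrite(f'pics/{n}5z.png',a)
s=ctrl.read_state();print(s['eef_pos'],s['tool_rot'],s['force'],s['width'],s['qpos'])
E
```

```text
[ 553.40021696 -340.45013192  149.74077144] [-3.1394123   0.00867706  3.12927632] [0.73796836 0.11458894 0.36360711] 38.01177937533406 [ 0.84780193  0.78822406 -0.59211541  1.59915392  0.52406722  0.90829395
  1.62565255]
```

View pics/scene5.png

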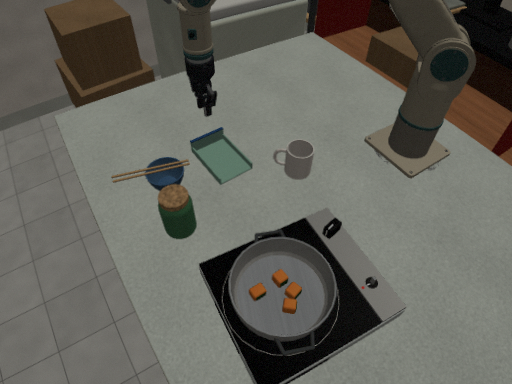

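View pics/top5z.png

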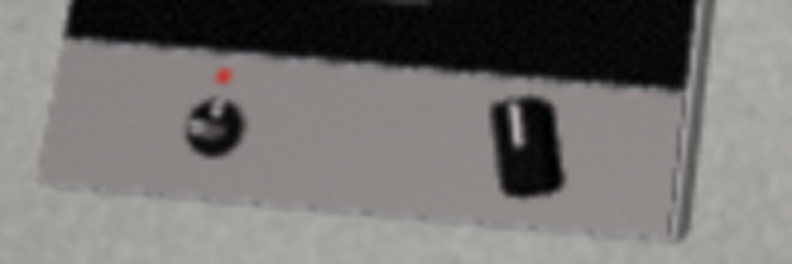

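View pics/scene5z.png

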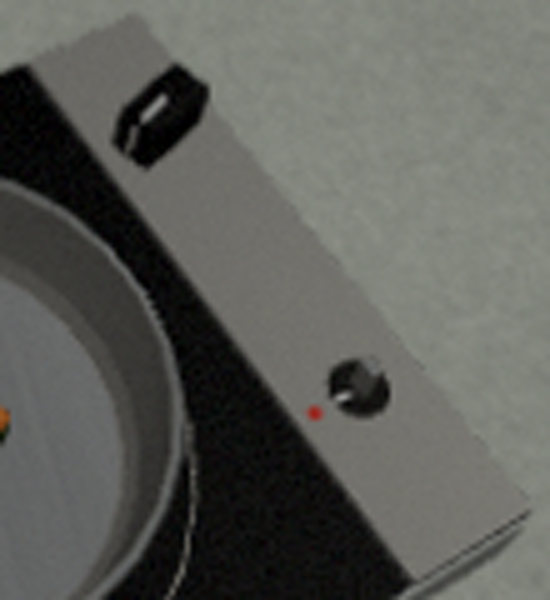

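```bash
python3 - <<'E'
from h import *
T=np.load('top5.npz')['im'];S=np.load('scene5.npz')['im']
def crop(im,r,c,h,w,f): return cv2.resize(im[r:r+h,c:c+w,::-1],None,fx=f,fy=f,interpolation=cv2.INTER_NEAREST)
o=np.zeros((600,800,3),np.uint8)
for k,(im,r,c) in enumerate([(T,227,158),(T,226,94),(S,214,318),(S,272,358)]):
    g=crop(im,r,c,24,24,12); g=cv2.convertScaleAbs(g,alpha=1.6)
    x=(k%2)*300;y=(k//2)*300;o[y:y+288,x:x+288]=g
cv2.imwrite('pics/z5.png',o)
E
```

```text
(no output)
```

View pics/z5.png

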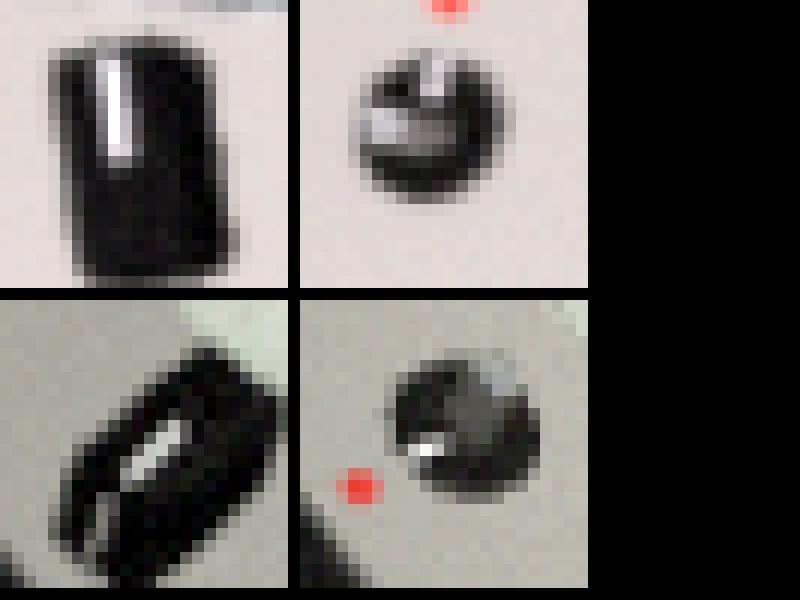

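```bash
cat > m3.py <<'E'
from h import *
import sys
tag=sys.argv[1] if len(sys.argv)>1 else '5'
F=8
def contour(n,r0,c0,h,w,thr=None):
    g=cv2.cvtColor(np.load(f'{n}{tag}.npz')['im'],cv2.COLOR_RGB2GRAY)[r0:r0+h,c0:c0+w]
    b=cv2.resize(g,None,fx=F,fy=F,interpolation=cv2.INTER_CUBIC)
    thr=thr or (np.percentile(g,90)+np.percentile(g,3))/2
    cs,_=cv2.findContours((b<thr).astype(np.uint8),cv2.RETR_EXTERNAL,cv2.CHAIN_APPROX_NONE)
    c=max(cs,key=lambda q:cv2.contourArea(q)*(1 if (q.min()>1 and q.max()<F*max(h,w)-2) else 0.01)).reshape(-1,2).astype(float)
    return (c+.5)/F-.5+[c0,r0]
def hob():  # yaw reference
    pass
if __name__=='__main__':
    # disc
    for n,r,c in(('top',230,97),('scene',272,362)):
        q=contour(n,r,c,15 if n=='top' else 22,18 if n=='top' else 20)
        h=cv2.convexHull(q.astype(np.float32))
        e=cv2.fitEllipse(h); print(n,'disc ell',e)
        for z in(55,57):
            P=onz(n,h.reshape(-1,2),z)[:,:2]; print('  z',z,cv2.minEnclosingCircle(P.astype(np.float32)),cv2.fitEllipse(P.astype(np.float32)), onz(n,[e[0]],z))
        g=np.load(f'{n}{tag}.npz')['im']
    q=contour('top',227,158,26,24)
    print('knob px',q.min(0),q.max(0))
    P87=onz('top',q,87);P55=onz('top',q,55)
    # left edge: top side; right edge
    cx=(q[:,0].min()+q[:,0].max())/2
    yc=(q[:,1]>q[:,1].min()+5)&(q[:,1]<q[:,1].max()-5)
    xc=np.abs(q[:,0]-cx)<4
    def fit(P):
        v=cv2.fitLine(P[:,:2].astype(np.float32),cv2.DIST_HUBER,0,.01,.01).ravel(); return v
    L=fit(P87[yc&(q[:,0]<cx)]);Rr=fit(P55[yc&(q[:,0]>cx)])
    U=fit(P87[xc&(q[:,1]<q[:,1].mean())]);B=fit(P55[xc&(q[:,1]>q[:,1].mean())])
    for nm,v in(('L',L),('R',Rr),('U',U),('B',B)): print(nm,v,np.degrees(np.arctan2(v[1],v[0])))
    th=np.arctan2(L[1]*np.sign(L[0])+Rr[1]*np.sign(Rr[0]),abs(L[0])+abs(Rr[0]));n_=np.array([-np.sin(th),np.cos(th)]);t_=np.array([np.cos(th),np.sin(th)])
    a=(L[2:]@n_);b=Rr[2:]@n_;c=U[2:]@t_;d=B[2:]@t_
    print('yaw',np.degrees(th),'width',a-b,'len',c-d,'centre',(a+b)/2*n_+(c+d)/2*t_)
E
python3 m3.py
python3 - <<'E'
from h import *
# marks: top white mark, scene white mark approx px
print('top mark',onz('top',[(94+ (432-300)/12-.5,226+78/12-.5)],56), 'scene mark',onz('scene',[(358+(425-300)/12-.5,272+(450-300)/12-.5)],56))
print('tip: top',onz('top',[(94+(384-300)/12-.5,226+127/12-.5)],77),'scene',onz('scene',[(358+(497-300)/12-.5,272+(375-300)/12-.5)],77))
E
```

```text
top disc ell ((104.30908966064453, 236.2344970703125), (11.268672943115234, 12.243138313293457), 44.13865280151367)
  z 55 ((475.6224670410156, 294.3489990234375), 13.735743522644043) ((475.48724365234375, 294.2917175292969), (26.927532196044922, 27.212366104125977), 12.222759246826172) [[475.44633664 294.28370438  55.        ]]
  z 57 ((475.4590759277344, 293.4825134277344), 13.702248573303223) ((475.3241882324219, 293.4253845214844), (26.86186408996582, 27.145992279052734), 12.22194766998291) [[475.28337007 293.41739148  57.        ]]
scene disc ell ((371.26092529296875, 282.3002624511719), (10.829072952270508, 12.94550609588623), 119.78916931152344)
  z 55 ((477.1995544433594, 294.1069030761719), 14.39981746673584) ((477.0179748535156, 293.86053466796875), (27.520151138305664, 28.400997161865234), 85.05530548095703) [[477.11775336 293.95615116  55.        ]]
  z 57 ((478.33636474609375, 294.49639892578125), 14.3602294921875) ((478.1553649902344, 294.2508544921875), (27.444438934326172, 28.3228816986084), 85.05567932128906) [[478.25485987 294.34620663  57.        ]]
knob px [162.0625 229.8125] [176.9375 250.5625]
L [  0.8350758   -0.55013484 465.21414    144.489     ] -33.376263
R [9.8534751e-01 1.7055866e-01 4.6673492e+02 1.2930299e+02] 9.820302
U [ 9.2638975e-01 -3.7656614e-01  4.7666647e+02  1.3922447e+02] -22.121141
B [9.6441489e-01 2.6439339e-01 4.5176044e+02 1.4469572e+02] 15.330911
yaw -11.77798 width 14.555862 len 25.498474 centre [463.2749 137.4589]
top mark [[485.06055942 294.11583948  56.        ]] scene mark [[486.93942359 292.93238382  56.        ]]
tip: top [[474.0434839  293.39139355  77.        ]] scene [[476.99725386 293.64594279  77.        ]]
```

```bash
python3 - <<'E'
import re
s=open('m3.py').read()
s=s.replace("    q=contour('top',227,158,26,24)\n","""    q=contour('top',227,158,26,24)
    h=cv2.convexHull(q.astype(np.float32)).reshape(-1,2); h=np.r_[h,h[:1]]
    q=np.concatenate([np.linspace(h[i],h[i+1],max(2,int(np.hypot(*(h[i+1]-h[i]))*10)),endpoint=False) for i in range(len(h)-1)]).astype(float)
""")
open('m3.py','w').write(s)
E
python3 m3.py | tail -7; python3 m3.py 0|tail -1
```

```text
z 57 ((478.33636474609375, 294.49639892578125), 14.3602294921875) ((478.1553649902344, 294.2508544921875), (27.444438934326172, 28.3228816986084), 85.05567932128906) [[478.25485987 294.34620663  57.        ]]
knob px [162.0625 229.8125] [176.9375 250.5625]
L [9.8568779e-01 1.6858110e-01 4.6616583e+02 1.5070645e+02] 9.705331
R [9.8418945e-01 1.7711882e-01 4.6661884e+02 1.2878136e+02] 10.201984
U [ 4.0509537e-02 -9.9917912e-01  4.8514249e+02  1.3676239e+02] -87.67834
B [ 5.7205737e-02 -9.9836242e-01  4.4259015e+02  1.4171919e+02] -86.72056
yaw 9.953657 width 21.673386 len 41.055023 centre [463.85614 139.29883]
yaw 9.933268 width 21.664566 len 41.067535 centre [463.8992  139.33621]
```

```bash
python3 - <<'E'
from h import *
for tag in '05':
  for n,(r0,r1,c0,c1),z in(('top',(230,236,103,108),56),('scene',(283,287,365,371),56)):
    g=cv2.cvtColor(np.load(f'{n}{tag}.npz')['im'],cv2.COLOR_RGB2GRAY).astype(float)
    sub=g[r0:r1,c0:c1]; print(sub.astype(int))
    m=sub>70
    v,u=np.nonzero(m);w=sub[m]-40;p=[(u*w).sum()/w.sum()+c0,(v*w).sum()/w.sum()+r0]
    P=onz(n,[p],z)[0]; 
    d={'top':[475.4,293.85],'scene':[477.6,294.1]}[n]
    print(n,p,P,np.degrees(np.arctan2(P[1]-d[1],P[0]-d[0])))
E
```

```text
[[109  93 117 125 118]
 [ 60  97 131 108  69]
 [ 37 100 119  75  30]
 [ 42 116 130  61  17]
 [ 29  62  67  31  15]
 [ 56  43  34  20  17]]
top [np.float64(104.95642701525054), np.float64(231.15686274509804)] [486.98979837 293.19600695  56.        ] -3.2296805248586407
[[ 86  11  38  73  85  54]
 [ 91  56 119 148 115  51]
 [111 106  91  56  18  18]
 [112 113  82  34  20  18]]
scene [np.float64(366.7068965517241), np.float64(284.5394088669951)] [490.14163396 292.36209015  56.        ] -7.889306775771146
[[113  98 121 128 121]
 [ 61  99 134 110  70]
 [ 40 103 123  76  32]
 [ 43 119 132  62  17]
 [ 29  61  68  29  13]
 [ 55  44  37  24  17]]
top [np.float64(104.94879832810868), np.float64(231.1494252873563)] [487.00700234 293.21499303  56.        ] -3.131470502802768
[[ 89  17  39  72  86  56]
 [ 91  62 123 154 116  53]
 [113 106  94  57  15  18]
 [111 113  84  38  21  19]]
scene [np.float64(366.7151442307692), np.float64(284.53125)] [490.11225571 292.35804109  56.        ] -7.925786095813824
```

>>> {"api": "step_arm", "payload": {
  "deltas": [
    [[0.55,-3,14,0,0,0,0.01],[0.55,-5,26,0,0,0,0.01],[0.55,-5,28,0,0,0,0.01],[0.55,-5,28,0,0,0,0.01],[0.55,-5,28,0,0,0,0.01],[0.55,-5,28,0,0,0,0.01],[0.55,-5,28,0,0,0,0.01],[0.55,-5,28,0,0,0,0.01],[0.55,-5,28,0,0,0,0.01],[0.55,-5,28,0,0,0,0.01]]
  ]
}}

```text
clock: 13.92
eef_pos: [501.7, -76.5, 144.7]
tool_rot: [-3.141, 0.001, -3.053]
force: [0.0, 0.7, 0.6]
width: 47.0
```

>>> {"api": "step_arm", "payload": {
  "deltas": [
    [[0.55,-5,28,0,0,0,0.01],[0.55,-5,28,0,0,0,0.01],[0.55,-5,28,0,0,0,0.01],[0.55,-5,28,0,0,0,0.01],[0.55,-5,28,0,0,0,0.01],[0.55,-5,28,0,0,0,0.01],[0.55,-5,24,0,0,0,0.01],[0.55,-4,15,-5,0,0,0.01],[0.55,0,6,-10,0,0,0.007],[0.55,0,0,0,0,0,0]]
  ]
}}

```text
clock: 14.75
eef_pos: [462.4, 136.4, 128.4]
tool_rot: [-3.142, -0.001, -2.964]
force: [0.5, -0.5, -0.8]
width: 46.8
```

```bash
python3 - <<'E'
from h import *
for n in('scene','top'):
    im,d=ctrl.get_image(n); cv2.imwrite(f'pics/{n}6.png',im[:,:,::-1]); np.savez(f'{n}6.npz',im=im,d=d)
im=np.load('scene6.npz')['im'];cv2.imwrite('pics/scene6z.png',cv2.resize(im[150:325,250:410,::-1],None,fx=3.4,fy=3.4,interpolation=cv2.INTER_CUBIC))
s=ctrl.read_state();print(s['eef_pos'],s['tool_rot'],s['force'],s['width'],s['qpos'])
print([463.9,139.3]-s['eef_pos'][:2], s['tool_rot'][2]-np.radians(190-360))
P=onz('top',[(104.75,232.2)],56)[0];print(P,np.degrees(np.arctan2(P[1]-293.85,P[0]-475.4)))
P=onz('scene',[(367.9,284.05)],56)[0];print(P,np.degrees(np.arctan2(P[1]-294.1,P[0]-477.6)))
E
```

```text
[463.1298373  134.05253282 129.05916629] [-3.14011775e+00 -5.22828591e-04 -2.96812910e+00] [-0.29689474 -1.01359621 -0.36065225] 46.76921798574061 [ 0.03804548  0.6221691  -0.5576955   2.07012108  0.57563241  0.60511471
  0.82264059]
[0.7701627  5.24746718] -0.0010693706113928947
[484.59773471 293.50120222  56.        ] -2.171737894712081
[487.05586676 292.99986059  56.        ] -6.6362213555537215
```

View pics/top6.png

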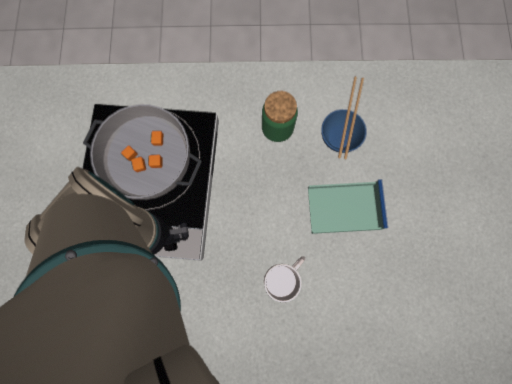

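View pics/scene6z.png

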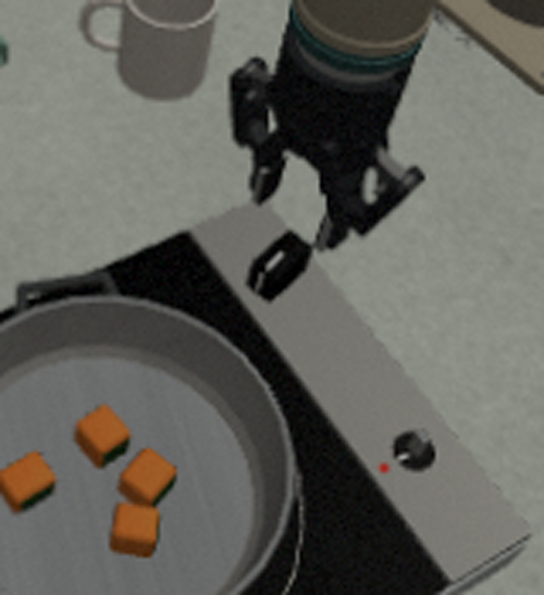

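>>> {"api": "step_arm", "payload": {
  "deltas": [
    [[0.55,0.8,3.2,-12,0,0,0],[0.55,0,2,-16,0,0,0],[0.55,0,0,-16,0,0,0],[0.55,0,0,-10,0,0,0],[0.55,0,0,-5,0,0,0],[0.55,0,0,0,0,0,0],[0.55,0,0,0,0,0,0]]
  ]
}}

```text
clock: 15.43
eef_pos: [464.4, 140.2, 71.0]
tool_rot: [-3.141, 0.001, -2.968]
force: [-0.7, 0.4, 0.9]
width: 47.3
```

```bash
python3 - <<'E'
from h import *
for n in('scene',):
    im,d=ctrl.get_image(n); np.savez(f'{n}7.npz',im=im,d=d)
im=np.load('scene7.npz')['im'];cv2.imwrite('pics/scene7z.png',cv2.resize(im[180:300,290:390,::-1],None,fx=5,fy=5,interpolation=cv2.INTER_CUBIC))
s=ctrl.read_state();print(s['eef_pos'],s['tool_rot'],s['force'],s['width'])
E
```

```text
[464.66483998 140.46764955  71.27278328] [-3.14148768e+00  2.24198879e-03 -2.96806428e+00] [-0.26522966  0.51366566  0.26353152] 46.42304464192757
```

View pics/scene7z.png

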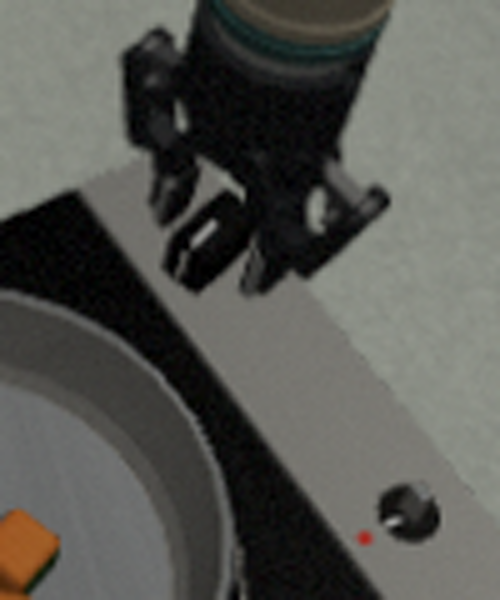

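>>> {"api": "step_arm", "payload": {
  "deltas": [
    [[0.55,0,0,-2,0,0,0],[0.0,0,0,-1,0,0,0],[0.0,0,0,0,0,0,0],[0.0,0,0,0,0,0,0],[0.0,0,0,0,0,0,0],[0.0,0,0,0,0,0,0],[0.0,0,0,0,0,0,0]]
  ]
}}

```text
clock: 16.07
eef_pos: [464.5, 140.7, 68.2]
tool_rot: [-3.141, 0.002, -2.967]
force: [-0.3, -0.8, 5.2]
width: 23.3
```

```bash
python3 - <<'E'
from h import *
for n in('scene',):
    im,d=ctrl.get_image(n); np.savez(f'{n}8.npz',im=im,d=d)
a=[]
for k in '678':
    im=np.load(f'scene{k}.npz')['im'];a.append(cv2.convertScaleAbs(cv2.resize(im[208:252,310:350,::-1],None,fx=6.5,fy=6.5,interpolation=cv2.INTER_NEAREST),alpha=1.8))
cv2.imwrite('pics/cmp8.png',np.hstack(a))
s=ctrl.read_state();print(s['eef_pos'],s['tool_rot'],s['force'],s['width'])
E
```

```text
[464.47764193 140.72400209  68.21958104] [-3.14130959e+00  2.22102523e-03 -2.96746032e+00] [-0.40249909 -0.50443365  6.16982999] 22.954883501952114
```

View pics/cmp8.png

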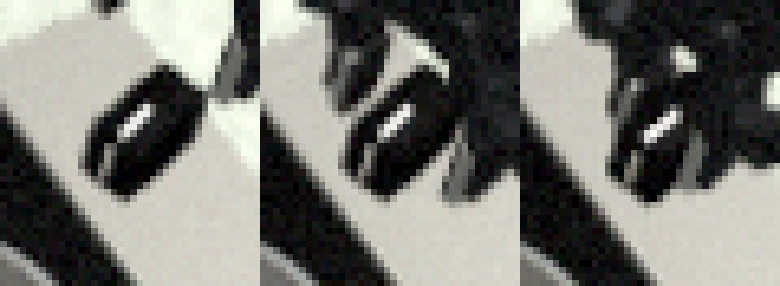

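```bash
python3 - <<'E'
from h import *
for k in '0678':
    g=cv2.cvtColor(np.load(f'scene{k}.npz')['im'],cv2.COLOR_RGB2GRAY).astype(float)
    r0,c0=220,325; s=g[r0:236,c0:340]
    if k in'68': print(s.astype(int))
    m=s>70; n,l,st,ce=cv2.connectedComponentsWithStats(m.astype(np.uint8),connectivity=8)
    for i in range(1,n):
        if 4<st[i][4]<40:
            v,u=np.nonzero(cv2.dilate((l==i).astype(np.uint8),np.ones((3,3))));w=np.clip(s[v,u]-30,0,None)
            p=[(u*w).sum()/w.sum()+c0,(v*w).sum()/w.sum()+r0];print(k,st[i],p,onz('scene',[p],87)[0].round(2))
E
```

```text
0 [ 0  0  6  6 21] [np.float64(326.7792207792208), np.float64(221.6051948051948)] [473.65 125.91  87.  ]
0 [3 4 5 5 9] [np.float64(330.313320825516), np.float64(226.23827392120074)] [475.23 140.8   87.  ]
0 [ 9 10  6  6 21] [np.float64(337.249063670412), np.float64(233.35955056179776)] [474.61 165.1   87.  ]
[[112 112 113 114 113  94  63  17   7   7  10  11  11  50 105]
 [112 112 113 113  96  48   5   1   3   5   6   6  12  11  32]
 [114 112 112  95  47  13  10   4   9  12   8   7  19  15  14]
 [113 113  93  50  12   4   2  29  10   5   8  14  15  17  13]
 [111  90  49  14   8   3  59 122  57  17  14   5  13   8  10]
 [ 88  37  11   9   7  59 132 131  54  14  16   9  11   5   4]
 [ 31   6  10   4  59 128 129  66  19  15  15  17   7   0   8]
 [  9   8  14  58 131 132  70  14  19  19   5   7   1   5  10]
 [  3   6   7  91 125  70  19  14  17   7  10   0   0   2  21]
 [  6   0   1  71  53  18  12  15  13  10   0   0   2   8  37]
 [  3  60  46  12  10   9  12  13   4   0   4   0  10  53  94]
 [ 13  80  53  11   8   5  18   8   3   4   0   0  46  96 114]
 [ 17  80  29   0   3   6   6   4 
[... 1267 characters left out ...]
7  64   6  15   8  12   9]
 [ 31   6   8   7  32 117 135 121  51  20  13  23   9  13  11]
 [ 14   6   7  33 120 142 107  38  18  20  15  34  39  11   8]
 [ 12   4   7  31 120  91  20  17  18  15  16  41  55  18   9]
 [  0   4   5   7  44  22  15  18  18   4  12  53  59  38   9]
 [  8   3  59  27   5   3  12   7  10   3  37  56  56  35   8]
 [  9  15  81  39  10   0   8   2   9   0  49  55  58  17   8]
 [  4  44  71  26   0   7   4   8   0  16  53  58  51  11  14]
 [  0  63  63  17   4   5   6   0   2  35  58  57  33  14   8]
 [ 12  60  46  10   4   2   5   1   1  44  58  57  11  13  24]]
8 [ 4  5  6  5 13] [np.float64(331.2521670606777), np.float64(226.90543735224585)] [474.59 143.48  87.  ]
```

>>> {"api": "step_arm", "payload": {
  "deltas": [
    [[0,0,0,5,0,0,0],[0,0,0,12,0,0,0],[0,0,0,12,0,0,0],[0,1,8,8,0,0,-0.02],[0,1.6,20,0,0,0,-0.04],[0,2,24,0,0,0,-0.04],[0,2,26,0,0,0,-0.04],[0,2,26,0,0,0,-0.04],[0,2,24,0,0,0,-0.04],[0,1,16,0,0,0,-0.03]]
  ]
}}

```text
clock: 16.95
eef_pos: [475.5, 288.8, 105.2]
tool_rot: [3.139, 0.002, 3.065]
force: [0.4, 0.1, -0.1]
width: 23.1
```

>>> {"api": "step_arm", "payload": {
  "deltas": [
    [[0,1,6,0,0,0,0],[0,0,2,0,0,0,0],[0,0,0,0,0,0,0],[0,0,0,0,0,0,0]]
  ]
}}

```text
clock: 17.28
eef_pos: [476.7, 291.0, 104.6]
tool_rot: [-3.14, 0.001, 3.065]
force: [0.3, -0.8, 0.1]
width: 23.0
```

```bash
cat > look.py <<'E'
from h import *
import sys
k=sys.argv[1]
for n in('scene',)+(('top',) if len(sys.argv)>2 else ()):
    im,d=ctrl.get_image(n); np.savez(f'{n}{k}.npz',im=im,d=d)
    if n=='top': cv2.imwrite(f'pics/top{k}.png',im[...,::-1])
im=np.load(f'scene{k}.npz')['im'];cv2.imwrite(f'pics/scene{k}z.png',cv2.resize(im[230:310,320:420,::-1],None,fx=7,fy=7,interpolation=cv2.INTER_CUBIC))
s=ctrl.read_state();print(s['clock'],s['eef_pos'].round(2),s['tool_rot'].round(4),s['force'].round(2),s['torque'].round(3),round(s['width'],2))
E
python3 look.py 9 t
```

```text
17.3833 [476.97 290.88 104.67] [-3.140e+00  1.200e-03  3.064e+00] [-0.02 -0.48 -0.32] [ 0.033 -0.047 -0.002] 23.08
```

View pics/scene9z.png

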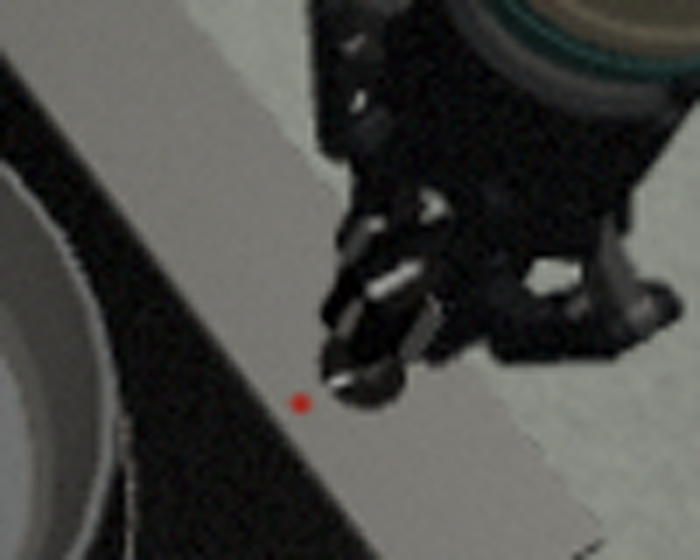

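View pics/top9.png

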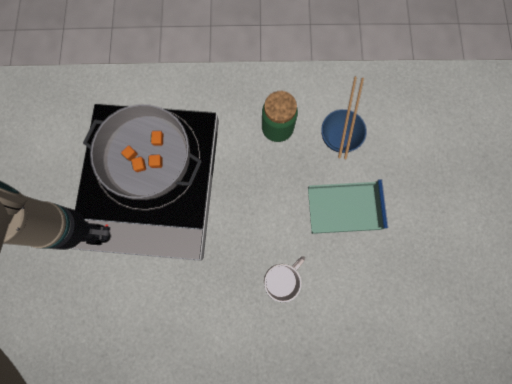

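```bash
cat > line.py <<'E'
from h import *
def line(k,z,box):
    g=cv2.cvtColor(np.load(f'scene{k}.npz')['im'],cv2.COLOR_RGB2GRAY).astype(float)
    r0,r1,c0,c1=box; s=g[r0:r1,c0:c1]; m=s>70
    n,l,st,ce=cv2.connectedComponentsWithStats(m.astype(np.uint8),connectivity=8)
    for i in range(1,n):
        if 4<st[i][4]<40:
            v,u=np.nonzero(cv2.dilate((l==i).astype(np.uint8),np.ones((3,3))));w=np.clip(s[v,u]-30,0,None)
            p=np.array([(u*w).sum()/w.sum()+c0,(v*w).sum()/w.sum()+r0])
            P=np.c_[onz('scene',np.c_[u+c0,v+r0],z)[:,:2]]; C=np.cov(P.T,aweights=w);e,V=np.linalg.eigh(C);d=V[:,1]*np.sign(V[0,1])
            print(k,p.round(2),onz('scene',[p],z)[0].round(2),'dir',np.degrees(np.arctan2(d[1],d[0])).round(1),'len',(np.sqrt(12*e[1])).round(1))
if __name__=='__main__':
    line('6',87,(222,232,327,335)); line('8',87,(222,232,327,336)); line('9',123.5,(264,276,370,382))
E
python3 line.py
```

```text
6 [330.27 226.3 ] [475.45 140.88  87.  ] dir 14.6 len 19.9
8 [331.25 226.91] [474.59 143.48  87.  ] dir 10.1 len 19.6
9 [375.72 269.47] [487.61 291.46 123.5 ] dir -3.6 len 19.9
```

>>> {"api": "step_arm", "payload": {
  "deltas": [
    [[0,0.4,1.7,-3,0,0,0],[0,0,0,-5,0,0,0],[0,0,0,-4,0,0,0],[0,0,0,-1,0,0,0],[0,0,0,0,0,0,0],[0,0,0,0,0,0,0]]
  ]
}}

```text
clock: 17.88
eef_pos: [477.1, 294.3, 91.6]
tool_rot: [-3.141, 0.001, 3.066]
force: [0.5, 0.0, -0.4]
width: 22.9
```

```bash
python3 look.py 10; python3 -c "
from line import *
line('10',110.5,(268,285,368,385))"
```

```text
17.9333 [477.18 294.39  91.77] [-3.1414e+00  1.4000e-03  3.0658e+00] [-0.34  0.84 -0.38] [ 0.06  -0.036 -0.027] 23.11
10 [375.22 273.45] [487.23 294.75 110.5 ] dir -3.9 len 20.2
```

View pics/scene10z.png

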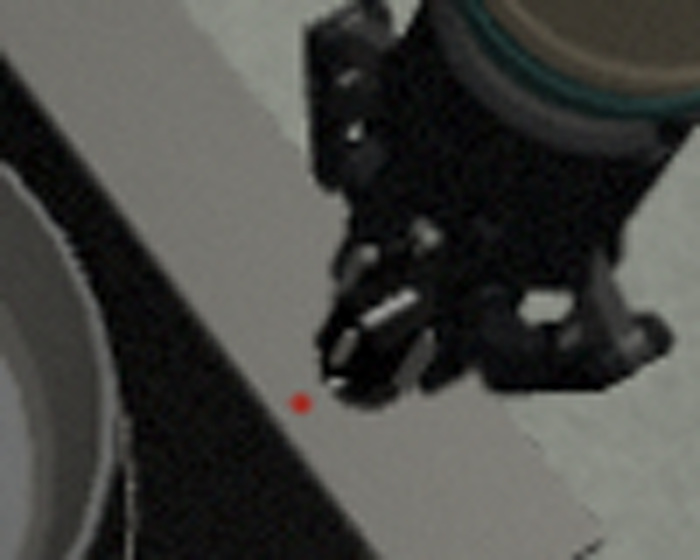

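>>> {"api": "step_arm", "payload": {
  "deltas": [
    [[0,0.3,-1.7,0,0,0,0],[0,0,0,0,0,0,0],[0,0,0,0,0,0,0],[0,0,0,0,0,0,0]]
  ]
}}

```text
clock: 18.27
eef_pos: [477.6, 292.6, 91.9]
tool_rot: [-3.142, 0.002, 3.066]
force: [-0.0, -0.4, -1.0]
width: 22.9
```

>>> {"api": "step_arm", "payload": {
  "deltas": [
    [[0,0,0,0,0,0,0],[0,0,0,0,0,0,0],[0,0,0,0,0,0,0]]
  ]
}}

```text
clock: 18.52
eef_pos: [477.5, 292.7, 91.8]
tool_rot: [-3.141, 0.001, 3.066]
force: [-0.2, -0.1, -0.2]
width: 23.0
```

Settled at (477.5, 292.7). Lower gently onto the tip.

>>> {"api": "step_arm", "payload": {
  "deltas": [
    [[0,0,0,-1,0,0,0],[0,0,0,-1,0,0,0],[0,0,0,-1,0,0,0],[0,0,0,0,0,0,0],[0,0,0,0,0,0,0]]
  ]
}}

```text
clock: 18.93
eef_pos: [477.4, 292.6, 88.7]
tool_rot: [-3.141, 0.001, 3.066]
force: [-0.4, 0.9, -1.6]
width: 23.0
```

```bash
python3 look.py 11; python3 -c "
from line import *
line('11',106.5,(268,285,368,385))"
```

```text
18.9833 [477.41 292.65  88.73] [-3.1413e+00  1.3000e-03  3.0658e+00] [-0.12 -0.08 -0.07] [0.008 0.059 0.007] 22.82
11 [374.17 273.58] [486.94 292.87 106.5 ] dir -3.8 len 20.9
```

>>> {"api": "step_arm", "payload": {
  "deltas": [
    [[0,0,0,-1,0,0,0],[0,0,0,-1,0,0,0],[0,0,0,0,0,0,0],[0,0,0,0,0,0,0]]
  ]
}}

```text
clock: 19.32
eef_pos: [477.1, 292.6, 86.6]
tool_rot: [-3.141, 0.001, 3.066]
force: [-1.6, 0.2, 0.1]
width: 23.0
```

>>> {"api": "step_arm", "payload": {
  "deltas": [
    [[0,-0.4,0,-1,0,0,0],[0,0,0,-1,0,0,0],[0,0,0,0,0,0,0],[0,0,0,0,0,0,0]]
  ]
}}

```text
clock: 19.65
eef_pos: [477.0, 292.6, 84.7]
tool_rot: [-3.141, 0.001, 3.066]
force: [-1.7, -0.3, -1.4]
width: 23.1
```

```bash
python3 look.py 12
```

```text
19.7 [477.02 292.6   84.68] [-3.1413e+00  1.3000e-03  3.0657e+00] [-2.43  0.25 -1.48] [ 0.074  0.243 -0.061] 23.09
```

>>> {"api": "step_arm", "payload": {
  "deltas": [
    [[0,-0.5,0,-1,0,0,0],[0,0,0,-1.5,0,0,0],[0,0,0,-1.5,0,0,0],[0,0,0,0,0,0,0],[0,0,0,0,0,0,0]]
  ]
}}

```text
clock: 20.12
eef_pos: [476.8, 292.6, 80.7]
tool_rot: [-3.141, 0.002, 3.066]
force: [-0.3, -0.2, -0.4]
width: 23.2
```

```bash
python3 look.py 13
```

```text
20.1667 [476.82 292.7   80.82] [3.1416e+00 1.8000e-03 3.0657e+00] [-0.37  0.03 -0.44] [-0.058  0.002  0.008] 23.26
```

View pics/scene13z.png

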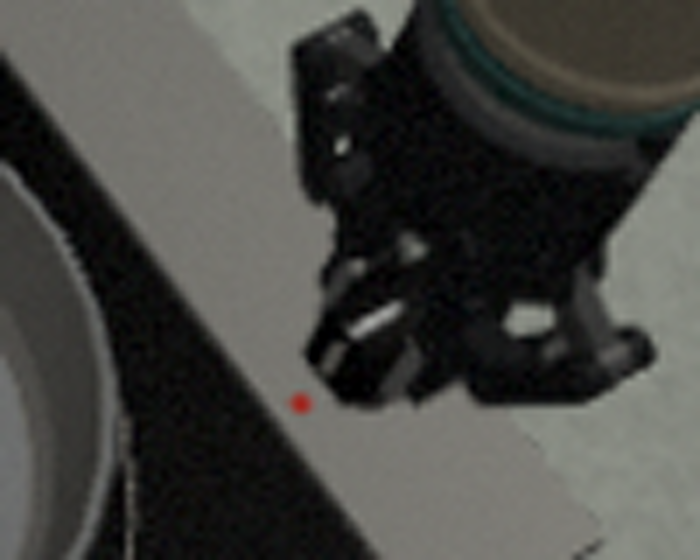

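>>> {"api": "step_arm", "payload": {
  "deltas": [
    [[0,0,0,-1.5,0,0,0],[0,0,0,-1.5,0,0,0],[0,0,0,-1.5,0,0,0],[0,0,0,-1,0,0,0],[0,0,0,-0.5,0,0,0],[0,0,0,0,0,0,0],[0,0,0,0,0,0,0]]
  ]
}}

```text
clock: 20.75
eef_pos: [476.6, 292.7, 74.8]
tool_rot: [-3.141, 0.001, 3.066]
force: [0.3, 0.1, -0.5]
width: 23.2
```

>>> {"api": "step_arm", "payload": {
  "deltas": [
    [[0,0,0,-1,0,0,0],[0,0,0,-0.5,0,0,0],[0,0,0,0,0,0,0],[0,0,0,0,0,0,0]]
  ]
}}

```text
clock: 21.08
eef_pos: [476.8, 292.8, 73.7]
tool_rot: [3.141, 0.002, 3.066]
force: [-0.8, -1.4, 4.4]
width: 23.1
```

>>> {"api": "step_arm", "payload": {
  "deltas": [
    [[0,0,0,-1,0,0,0],[0,0,0,-1,0,0,0],[0,0,0,-1,0,0,0],[0,0,0,-1,0,0,0],[0,0,0,0,0,0,0],[0,0,0,0,0,0,0]]
  ]
}}

```text
clock: 21.58
eef_pos: [476.8, 292.8, 70.0]
tool_rot: [3.142, 0.002, 3.066]
force: [-1.6, -1.2, 7.8]
width: 22.7
```

>>> {"api": "step_arm", "payload": {
  "deltas": [
    [[0,0,0,-1,0,0,0],[0,0,0,-0.5,0,0,0],[0,0,0,0,0,0,0],[0,0,0,0,0,0,0]]
  ]
}}

```text
clock: 21.92
eef_pos: [476.9, 292.9, 69.7]
tool_rot: [3.142, 0.003, 3.066]
force: [-3.5, -2.4, 18.7]
width: 22.9
```

>>> {"api": "step_arm", "payload": {
  "deltas": [
    [[0,0,0,0,0,0,0],[0,0,0,0,0,0,0],[0,0,0,0,0,0,0],[0,0,0,0,0,0,0]]
  ]
}}

```text
clock: 22.25
eef_pos: [476.8, 292.9, 69.7]
tool_rot: [-3.142, 0.003, 3.066]
force: [-3.2, -2.1, 18.9]
width: 23.1
```

```bash
python3 look.py 14 t; python3 -c "
from line import *
line('13',98.8,(270,280,366,380)); line('14',87.5,(272,290,362,382))
im=np.load('scene14.npz')['im'];cv2.imwrite('pics/scene14.png',im[...,::-1])"
```

```text
22.35 [476.86 292.92  69.67] [3.1416e+00 3.1000e-03 3.0658e+00] [-2.91 -2.53 19.07] [-0.605  0.741  0.038] 22.67
13 [373.15 275.26] [487.01 292.88  98.8 ] dir -4.4 len 19.6
14 [362.79 275.59] [500.   278.42  87.5 ] dir 41.7 len 20.7
14 [371.85 277.65] [486.78 293.06  87.5 ] dir -4.4 len 20.8
14 [363.42 287.24] [517.76 299.19  87.5 ] dir 72.9 len 14.4
14 [372.84 288.76] [503.27 313.03  87.5 ] dir -32.2 len 15.2
```

View pics/scene14z.png

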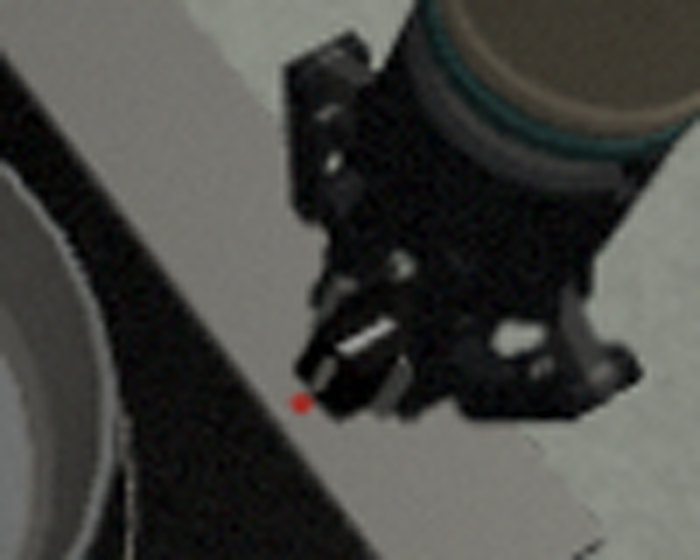

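View pics/scene14.png

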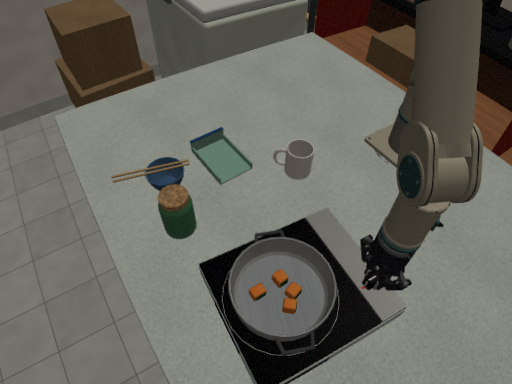

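View pics/top14.png

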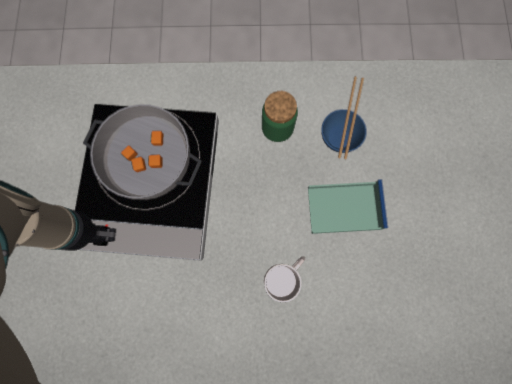

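```bash
python3 -c "
from cell import ctrl
print(ctrl.finish_job())"
```

```text
the job is handed in; nothing more can be done
None
```

I tipped the four chunks into the pan, put the empty tray back flat on the counter, and fitted the knob on the D-shaft. I handed the job in at about 22.4 s with the knob gripped and pressed in. The hand-in gave no verdict, so success is judged only from my own checks.

**Chunks, tray and bystanders:** the final pictures show all four chunks in the pan. The pan looks still on its ring. The tray lies flat and let go, and the mug, jar and bowl have not visibly moved.

**Knob fit:** it slid about 16 mm down the shaft. There was only a brief 2 N side force near the start, which I relieved by shifting the knob slightly in -x. It touched home at 4.4 N.

**Pressing in:** it travelled about 4 mm further, with 7.8 N near the end, then met the hard stop. At hand-in it read a steady 19 N down, with about 4 N sideways, and 22.7 mm between the fingers.

**Disagreements:**
- The two cameras differed by about 1.6 mm in x on the shaft's position and by about 4° on the direction of its flat. I took values in between, and contact settled the fit.
- A pose I had read as settled was about 2 mm off in y. I corrected it from the next reading and picture before going down onto the shaft.

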